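# Lock a detector post and tug-test it

## Task

Work the ratchet lever back and forth by its upright knob until the slotted hook is fully home around the post, against its stop pin (do not push the hook itself). Then prove that the post is held: pull the gauge knob on top of it straight up with about 10 newtons (its spring drawn out 8 mm), hold that for a second, and ease it back down before letting go. Never draw the gauge to its end stop or pull the post out of its socket, and leave the other things where they stand.

Things in the scene. Friction and masses are not known exactly. Their poses are not given: they have to be found in the camera images.
- plate: Aluminium breadboard plate 240 x 280 x 12 mm (its x, y, z), fixed to the table, drilled with a grid of small holes; it carries the whole clamp. Origin at the centre of its underside, on the table and on the vertical axis of the ratchet wheel. The post stands on its +y side (85 mm from the origin, at plate x = 0), the lever points to its -y side. Heights below are above the table.
- pivot (a point): Centre of the ratchet wheel on the plate's top (12 mm high). Wheel, hook and lever all turn about the vertical line through this point. The toothed steel wheel is 76 mm across, 24 teeth (15 degrees a notch).
- dog (a joint): Turning of the wheel with its hook, rad: 0 = hook along the plate's +x, growing anticlockwise seen from above to 1.571 = hook along the plate's +y, home around the post and against the stop pin (fully home: above 1.48; when the lever goes back it settles against the last click at about 1.53). It starts between 0 and 0.35. Only the lever's anticlockwise strokes advance it; on the way back it stays. Friction about 0.2 N m.
- hook_tip (a point): Outer end of the hook, on its top face. A dark steel hook plate fixed on the wheel, reaching 105 mm from the pivot, 8 mm thick, top 43 mm high; its slot, open on the leading side, passes round the post's neck above the post's shoulder. The hook is not to be pushed by hand.
- lever (a joint): Swing of the ratchet lever, rad: 0 = lever along the plate's -y, positive anticlockwise seen from above; stops at -0.45 and +0.45. Moving it positive drives the wheel with it (after up to one notch, 0.26 rad, of free play); moving it negative clicks back freely (under 3 N at the knob). 3 or 4 full strokes at most bring the hook home; at home the lever is stopped solid wherever it then is.
- lever_knob (a point): Centre of the grippable part of the lever's black upright knob: a cylinder 18 mm in diameter, free from 40 to 88 mm high (this point 68 mm high), 110 mm from the pivot axis. The steel lever bar under it is 18 mm wide, its top 40 mm high. Driving it takes about 4 N at the knob.
- gauge_knob (a point): Centre of the round black knurled pull knob on top of the post: 30 mm in diameter, 20 mm tall, from 112 to 132 mm high at rest; under it an aluminium sleeve 24 mm in diameter, top 105 mm high.
- gauge (a joint): Draw of the pull gauge, m: how far the knob is lifted out of the sleeve on the post. Spring 1.25 N per mm, no preload: 8 mm is 10 N; end stop at 14 mm. A dark ring on the gauge's rod just clears the sleeve's mouth at 8 mm. The spring brings it back to 0; let go when drawn, the knob snaps back, which harms it.
- post (a joint): Lift of the whole post in its socket, m: 0 = down. The post (200 to 450 g, neck 16 mm, shoulder 39 mm in diameter) slides straight up unless the hook is over its shoulder; hooked, it has 2 mm of play and then holds, so that the knob rises 2 mm more than the gauge is drawn.
- objective: Bystander: steel microscope objective standing on the plate, 34 mm in diameter, 47 mm tall; origin under its foot.
- ringnut: Bystander: flat aluminium ring 32 mm across, 8 mm tall, on the plate.
- foot: Bystander: dark steel spacer 28 mm in diameter, 22 mm tall, on the plate.
- driver: Bystander: screwdriver 160 mm long, black handle, on the table to the robot's right.
- spare: Bystander: spare steel post, 13 mm in diameter, 100 mm long, lying on the table to the robot's left.
- flask: Bystander: glass jar 70 mm in diameter, 110 mm tall, on the table to the robot's left.
- dish: Bystander: clear lidded dish 93 mm in diameter, 18 mm tall, on the table to the robot's right.

How it is judged (in metres and radians):
On the way, in this order (a step that is already met when the one before it is completed fails the run):
1. the ratchet has brought the hook fully home (value of joint dog above 1.48 rad), for 0.2 s.
2. the gauge is held at about 10 N (drawn 6 to 11 mm) for 0.7 s with the hook home and the post held (value of joint gauge between 0.006 and 0.011 m and value of joint dog above 1.45 rad and value of joint post below 0.006 m), for 0.7 s.
At the end, for the whole second after the job is handed in: The hook is home around the post (above 1.45 rad), the gauge is back in (under 1.5 mm) and the post is down in its socket (under 1.5 mm) (value of joint dog above 1.45 rad and value of joint each of gauge, post below 0.0015 m); the robot touches nothing.
It fails at once if the gauge is drawn nearly to its end stop (over 12.5 mm) (value of joint gauge above 0.0125 m).
It fails at once if the post is pulled up out of its socket (over 8 mm) (value of joint post above 0.008 m).
It fails at once if the gauge is let snap back (faster than 0.15 m/s) (velocity of joint gauge below -0.15 m/s).
It fails at once if the hook or wheel is pushed directly (over 3 N) (contact force between the fingers and dog above 3 N).
It fails at once if a bystander is moved over 30 mm (distance of any of objective, ringnut, foot, driver, spare, flask, dish from where it was at the start of the episode above 0.03 m).
It also fails if it takes over 64 s, if anything falls off the work surface, if the arm or the gripper's body presses on something with over 40 N, if the wrist force passes 120 N, or if a joint passes its speed limit or range.

## Robot

A 6-joint arm with a two-finger parallel gripper is mounted at the origin on the work surface. World frame = base frame: x ahead of the robot, y to its left, z up, the work surface at z = 0. Lengths are in mm, angles in rad, forces in N, time in s.
With the tool pointing down it reaches from about 400 to 925 mm from the base axis. Payload 12.5 kg.
Tool frame: the origin (TCP) lies at the very end of the fingers, on their centre line; the grasp point (between the pads) lies env.grip_point_offset behind it (env.grip_point_offset is the distance from the TCP to the grasp point, in mm); y points along the fingers, z is the direction in which the jaws open and shut, and the axes are right-handed (so a half turn about y gives the same grasp; the last joint's range is limited). The gripper opens to 95 mm and grips with 3 to 60 N. Pads are 20 mm wide; open, the fingers measure 119 mm over their backs; the gripper's body (75 mm by 180 mm) begins 59 mm behind the grasp point.
Start: joints at [-1.29, 0.491, 1.559, -0, 1.092, -0.106], TCP at [235.791, -578.835, 214.661] pointing down, gripper open.
Joint ranges: [-3.1, 3.1], [-0.84, 2.19], [0.05, 2.79], [-1.13, 4.28], [0.06, 2.93], [-2.69, 2.69]. Speed limits (rad/s): [2.22, 2.22, 2.79, 3.14, 3.14, 3.14].

## Interface

Orientations are given as [roll, pitch, yaw] about the fixed x, y, z axes, in that order (R = Rz(yaw) Ry(pitch) Rx(roll)).
In Python, from cell import readout, read_camera, env, nets gives the robot as it stands.
- The arm moves only by the tool apply_moves, never from a script. Its argument "increments" is a list of rows, each a list of 3 entries, a list of its own where there are three numbers: the shift along the tool's x, y, z in cm, then the turn, a rotation vector about the tool's x, y, z in degrees, then the finger opening in cm, from 0 to 9.51. A call has exactly 5 rows; each row shifts and turns the pose as measured when the row begins, along the tool's axes as they then stand; what a row does not reach is not made up. A row lasts 1/8 s, in which the tool goes at most 62.5 mm and 10.7 degrees, less where a joint would pass 70% of its speed; a pose out of reach is approached as far as the arm can. A call with a gripper value outside its range is refused whole. The fingers move at their own pace and stop on an object; the grip force is fixed at half the most. Time passes only in rows, so rows that do not move let the fingers close, or fill a call up. It gives the time, the measured TCP pose, the force and the opening at its end, in the units of the state.
- readout.state(): the state, without advancing time (a new reading comes with each control period).
- read_camera(name): name is "scene" or "side" or "wrist"; returns a dict with "img" (384x512x3 uint8, red, green, blue), "vfov" (degrees; the focal length in pixels is half the picture's height over the tangent of half this angle, whatever the lens; pixels are square), "cx", "cy" (the principal point, pixels), "distortion" ([k1, k2, p1, p2, k3] as OpenCV has them; the pictures are not rectified), "rvec" (rotation vector, rad) and "tvec" (3), from world to camera coordinates, as OpenCV has them; the wrist camera has in their place "mount" (4x4, takes a point from camera to tool coordinates, whose origin is the TCP and whose axes are the tool frame's). Camera axes: x right, y down, z forward; pixel columns grow to the right and rows downward; lengths in mm; the calibration is good to about 2 mm. A picture is of the moment at which its call begins: read the wrist's pose just before it. There is no depth.
- env.job_done(): hands the job in, once; it reports no verdict.
Trained networks look in a picture, given as the dict that the camera call returned (one of the last four; its "shot" number tells which), for a name from the list of things; names that differ only in an ending like _2 or _b are one class to them, and where a whole thing is asked for, a point or a joint stands for the part that bears it (a point fixed in the world has none). Each returns a list of dicts, best first, with "confidence" (0 to 1); they miss things now and then, are a little off and sometimes report something else, mostly with a low value. They report only what shows in the picture. A call takes as long as a camera call.
- nets.look_for(picture, thing): "point" ([x, y, z] in mm, in the coordinates of the camera as it stood for that picture, good to about 4 mm: the middle of the surface that is visible of it).
- nets.mark_of(picture, thing): "point" ([x, y, z] in mm, in the coordinates of the camera as it stood for that picture, good to about 4 mm: a listed point, or the origin of a listed thing).
The state is a dict: "t": time; "joints": joint angles; "qvel": joint speeds; "tau": joint torques, N m; "eef_pos": TCP position; "tcp_rot": TCP orientation; "ft_force": force on the tool from outside, world axes, zero at the start; "moment": the same for the moment, N m; "opening": opening from 0.0 (shut) to 1.0 (fully open).
Only numpy, scipy, OpenCV 4.12 (cv2) and the standard library are available. Lean on these libraries where they do the work, as an engineer would, in place of code of your own. Each camera call takes 0.05 s, during which the arm holds its last target. There are 200 camera calls.

## Working session

There is one attempt and no reset: what is moved stays moved. The work goes in short steps, Python scripts to look and compute and a tool call to move; the robot and the scene stay as the last step left them, time stands still between calls to the robot, and variables do not carry over. Pictures are saved under pics/ and viewed, about 8 in all and at most 12, crops included, and the job is handed in when it is done.

Besides the shell and the picture viewer there is one more tool, called as a command line: name --argument value ..., lists and objects as JSON in quotes. apply_moves: Moves the arm, as the interface text tells. Its arguments: {"type":"object","properties":{"increments":{"type":"array"}},"required":["increments"]}

```bash
ls; mkdir -p pics
cat > h.py <<'E'
import numpy as np,cv2
from scipy.spatial.transform import Rotation as R
from cell import readout, read_camera, env, nets
def tw(c,p,st=None):
    p=np.array(p,float)
    if 'mount' in c:
        q=(c['mount']@np.r_[p,1])[:3]
        return R.from_euler('xyz',st['tcp_rot']).as_matrix()@q+np.array(st['eef_pos'])
    Rm=cv2.Rodrigues(np.array(c['rvec'],float))[0]
    return Rm.T@(p-np.array(c['tvec'],float).ravel())
def snap(n,f=None):
    st=readout.state();c=read_camera(n)
    if f: cv2.imwrite('pics/'+f,c['img'][:,:,::-1])
    return c,st
def show(c,st,names,m=nets.mark_of):
    for n in names:
        print(n,[(np.round(tw(c,d['point'],st),0).tolist(),round(d['confidence'],2)) for d in m(c,n)[:2]])
E
python3 - <<'E'
from h import *
np.set_printoptions(suppress=True)
print(readout.state(),env.grip_point_offset)
L=['plate','pivot','hook_tip','lever_knob','gauge_knob','objective','ringnut','foot','flask','dish','driver','spare']
for n in ['scene','side']:
    c,st=snap(n,n+'0.png');print(n);show(c,st,L)
E
```

```text
pics
{'t': 0.0, 'joints': array([-1.28963849,  0.49159425,  1.55943604,  0.00002258,  1.0917006 ,
       -0.10559503]), 'qvel': array([-0.00062276,  0.00055017, -0.00091409, -0.00027387,  0.00025597,
        0.00131795]), 'tau': array([  0.00103583, -61.26545191, -25.81751883,   0.06932301,
         0.0482388 ,  -0.00012941]), 'eef_pos': array([ 235.70249151, -578.59652171,  214.04481658]), 'tcp_rot': array([-1.57192611,  0.00013988, -2.75485028]), 'ft_force': array([-1.17585649,  0.05439732, -0.51281369]), 'moment': array([0.01096294, 0.02703931, 0.02908666]), 'opening': 1.0021443008796256} 18.8
scene
plate [([554.0, -83.0, 0.0], 0.57)]
pivot [([552.0, -86.0, 9.0], 0.73)]
hook_tip [([647.0, -52.0, 44.0], 0.78)]
lever_knob [([532.0, -192.0, 69.0], 0.84)]
gauge_knob [([545.0, 4.0, 123.0], 0.65)]
objective [([633.0, 26.0, 15.0], 0.67)]
ringnut [([453.0, -32.0, 12.0], 0.56)]
foot [([454.0, -143.0, 9.0], 0.51)]
flask [([663.0, 381.0, 2.0], 0.63)]
dish [([694.0, -372.0, -2.0], 0.85), ([648.0, -50.0, 43.0], 0.67)]
driver [([477.0, -398.0, -2.0], 0.76)]
spare [([461.0, 387.0, 0.0], 0.69)]
side
plate []
pivot [([652.0, -55.0, 44.0], 0.5)]
hook_tip [([653.0, -53.0, 43.0], 0.83), ([528.0, -199.0, 70.0], 0.51)]
lever_knob [([533.0, -197.0, 70.0], 0.71)]
gauge_knob [([542.0, -2.0, 124.0], 0.57)]
objective [([458.0, 385.0, -1.0], 0.59), ([634.0, 24.0, 11.0], 0.44)]
ringnut [([454.0, -34.0, 9.0], 0.41)]
foot [([456.0, -143.0, 13.0], 0.71)]
flask []
dish [([700.0, -377.0, 0.0], 0.82)]
driver [([483.0, -403.0, 1.0], 0.57)]
spare [([460.0, 381.0, -2.0], 0.62)]
```

View pics/scene0.png

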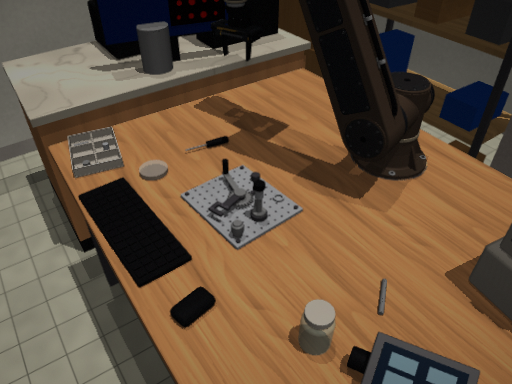

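View pics/side0.png

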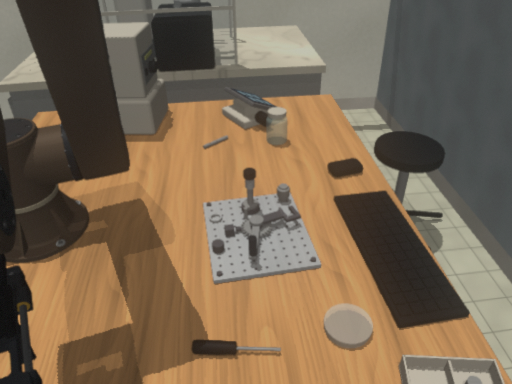

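```bash
cat >> h.py <<'E'
def plan(tgt,yaw,n,st=None):
    """rows (cm, deg about tool y) from now to TCP tgt, yaw deg, n equal steps"""
    st=st or readout.state();p=np.array(st['eef_pos']);tgt=np.array(tgt,float)
    y0=np.degrees(st['tcp_rot'][2]);dy=(yaw-y0+180)%360-180
    print('at',p.round(1),np.degrees(st['tcp_rot']).round(1),'t',round(st['t'],2))
    for i in range(n):
        M=R.from_euler('xyz',[-90,0,y0+dy*i/n],degrees=True).as_matrix()
        print((M.T@((tgt-p)/n)/10).round(2).tolist(),'turn y',round(-dy/n,1))
E
python3 -c "
from h import *
plan([520,-150,190],-100,10)"
```

```text
at [ 235.8 -578.8  214.7] [ -90.    -0.  -157.8] t 1.3
[-4.25, 0.25, -2.9] turn y -5.8
[-4.52, 0.25, -2.46] turn y -5.8
[-4.75, 0.25, -1.99] turn y -5.8
[-4.92, 0.25, -1.5] turn y -5.8
[-5.05, 0.25, -1.0] turn y -5.8
[-5.12, 0.25, -0.48] turn y -5.8
[-5.14, 0.25, 0.04] turn y -5.8
[-5.11, 0.25, 0.55] turn y -5.8
[-5.03, 0.25, 1.07] turn y -5.8
[-4.9, 0.25, 1.57] turn y -5.8
```

apply_moves --increments '[[[-4.2,0.2,-2.9],[0,-5.8,0],9.5],[[-4.5,0.2,-2.5],[0,-5.8,0],9.5],[[-4.7,0.2,-2.0],[0,-5.8,0],9.5],[[-4.9,0.2,-1.5],[0,-5.8,0],9.5],[[-5.0,0.2,-1.0],[0,-5.8,0],9.5]]'

```text
t: 1.92
eef_pos: [377.0, -360.9, 204.0]
tcp_rot: [-1.569, -0.001, -2.239]
ft_force: [0.5, 0.6, 0.4]
opening: 1.001
```

apply_moves --increments '[[[-5.1,0.2,-0.5],[0,-5.8,0],9.5],[[-5.1,0.2,0],[0,-5.8,0],9.5],[[-5.1,0.2,0.5],[0,-5.8,0],9.5],[[-5.0,0.2,1.1],[0,-5.8,0],9.5],[[-4.9,0.2,1.6],[0,-5.8,0],9.5]]'

```text
t: 2.55
eef_pos: [518.3, -137.2, 194.5]
tcp_rot: [-1.567, -0.003, -1.716]
ft_force: [0.9, -0.3, -0.8]
opening: 1.0
```

Run:
```python
from h import *
c,st=snap('wrist','w1.png')
print(st['eef_pos'],np.degrees(st['tcp_rot']),st['t'],st['opening'],c['mount'])
show(c,st,['plate','pivot','hook_tip','lever_knob','gauge_knob','objective','ringnut','foot'])
```

```text
[ 518.31872915 -137.23683141  194.48615351] [-89.79635062  -0.14372243 -98.31866738] 2.55 0.99951405994727 [[-1.94786498e-04  9.69182216e-01  2.46344870e-01 -6.77385699e+01]
 [ 3.53196232e-05 -2.46344868e-01  9.69182235e-01 -1.69758126e+02]
 [ 9.99999980e-01  1.97484421e-04  1.37535034e-05 -9.88594825e-01]
 [ 0.00000000e+00  0.00000000e+00  0.00000000e+00  1.00000000e+00]]
plate [([551.0, -84.0, -2.0], 0.92)]
pivot []
hook_tip [([651.0, -52.0, 44.0], 0.91)]
lever_knob [([529.0, -197.0, 70.0], 0.73)]
gauge_knob [([541.0, -0.0, 120.0], 0.95)]
objective [([634.0, 26.0, 12.0], 0.86), ([539.0, 0.0, 121.0], 0.61)]
ringnut [([451.0, -35.0, 9.0], 0.76)]
foot [([454.0, -147.0, 6.0], 0.77), ([649.0, -55.0, 46.0], 0.7)]
```

View pics/w1.png

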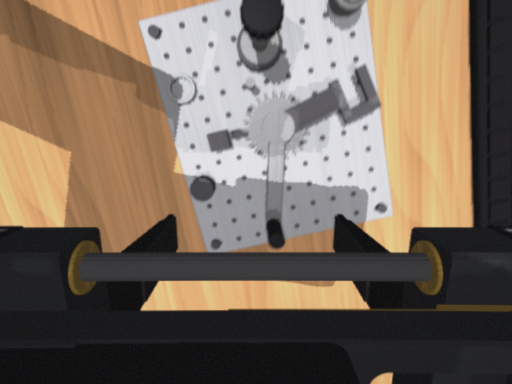

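```bash
python3 -c "
from h import *
plan([531,-195,150],-101,2)
plan([531,-195,50],-101,5)"
```

```text
at [ 517.  -139.8  194.4] [-89.8  -0.1 -98.6] t 3.0
[2.62, 2.22, 1.1] turn y 1.2
[2.6, 2.22, 1.16] turn y 1.2
at [ 517.  -139.8  194.4] [-89.8  -0.1 -98.6] t 3.0
[1.05, 2.89, 0.44] turn y 0.5
[1.05, 2.89, 0.45] turn y 0.5
[1.04, 2.89, 0.46] turn y 0.5
[1.04, 2.89, 0.47] turn y 0.5
[1.03, 2.89, 0.48] turn y 0.5
```

apply_moves --increments '[[[2.6,1.5,1.1],[0,1.2,0],5.0],[[2.6,1.5,1.15],[0,1.2,0],5.0],[[0,1.0,0],[0,0,0],5.0],[[0,0,0],[0,0,0],5.0],[[0,0,0],[0,0,0],5.0]]'

```text
t: 3.62
eef_pos: [529.7, -198.3, 154.6]
tcp_rot: [-1.566, -0.002, -1.769]
ft_force: [-0.2, 0.2, -0.4]
opening: 0.553
```

Run:
```python
from h import *
plan([531,-195,50],-101,4)
c,st=snap('wrist','w2.png')
show(c,st,['lever_knob','gauge_knob','plate','hook_tip'])
```

```text
at [ 529.7 -198.3  154.6] [-8.970e+01 -1.000e-01 -1.014e+02] t 3.62
[-0.09, 2.62, 0.01] turn y -0.1
[-0.09, 2.62, 0.01] turn y -0.1
[-0.09, 2.62, 0.01] turn y -0.1
[-0.09, 2.62, 0.02] turn y -0.1
lever_knob [([531.0, -196.0, 68.0], 0.82)]
gauge_knob []
plate [([551.0, -85.0, -3.0], 0.74)]
hook_tip []
```

View pics/w2.png

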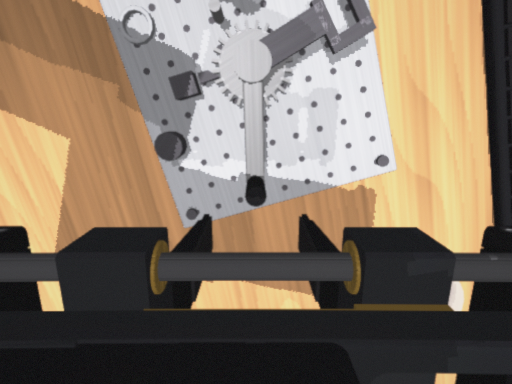

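apply_moves --increments '[[[-0.1,2.6,0],[0,0,0],5.0],[[-0.1,2.6,0],[0,0,0],5.0],[[-0.1,2.6,0],[0,0,0],5.0],[[0,2.6,0],[0,0,0],5.0],[[0,0,0],[0,0,0],5.0]]'

```text
t: 4.5
eef_pos: [532.4, -195.1, 49.8]
tcp_rot: [-1.562, -0.004, -1.767]
ft_force: [-0.6, -0.2, 0.6]
opening: 0.524
```

apply_moves --increments '[[[0,0.2,0],[0,0,0],1.5],[[0,0,0],[0,0,0],1.5],[[0,0,0],[0,0,0],1.5],[[0,0,0],[0,0,0],1.5],[[0,0,0],[0,0,0],1.5]]'

```text
t: 5.12
eef_pos: [533.4, -195.4, 50.8]
tcp_rot: [-1.559, -0.005, -1.767]
ft_force: [0.8, -0.2, -3.8]
opening: 0.185
```

apply_moves --increments '[[[-0.04,0,-0.77],[0,4,0],1.5],[[-0.04,0,-0.77],[-0.4,4,0],1.5],[[0,0,0],[0,0,0],1.5],[[-0.1,0,1.34],[0,-7,0],1.5],[[-0.1,0,1.34],[0,-7,0],1.5]]'

```text
t: 5.75
eef_pos: [544.4, -196.6, 50.7]
tcp_rot: [-1.568, -0.004, -1.656]
ft_force: [-6.2, 5.0, 2.0]
opening: 0.186
```

```bash
cat >> h.py <<'E'
def lev(pv=(551.5,-85.5),py=6.4):
    st=readout.state();d=st['eef_pos'][:2]-np.array(pv)
    a=np.degrees(np.arctan2(d[1],d[0]))
    print('lever deg by pos',round(a+90-py,1),'by yaw',round(np.degrees(st['tcp_rot'][2])+90-py,1),'r',round(np.hypot(*d),1),st['eef_pos'].round(1),np.degrees(st['tcp_rot']).round(1),st['ft_force'].round(1),st['t'])
E
python3 -c "
from h import *
lev()"
```

```text
lever deg by pos -10.1 by yaw -11.3 r 111.3 [ 544.4 -196.6   50.7] [-89.8  -0.2 -94.9] [-6.2  5.   2. ] 5.75
```

apply_moves --increments '[[[-0.1,0,1.34],[0,-7,0],1.5],[[-0.1,0,1.34],[0,-7,0],1.5],[[-0.1,0,1.34],[0,-7,0],1.5],[[-0.1,0,1.34],[0,-7,0],1.5],[[-0.06,0,0.96],[0,-5,0],1.5]]'

```text
t: 6.38
eef_pos: [605.9, -181.3, 50.7]
tcp_rot: [-1.573, 0.0, -1.054]
ft_force: [-4.7, -1.9, 0.7]
opening: 0.181
```

```bash
python3 -c "
from h import *
lev()
for n in ['wrist','side','scene']:
  c,st=snap(n,n+'2.png');print(n);show(c,st,['hook_tip','lever_knob','gauge_knob'])"
```

```text
lever deg by pos 23.2 by yaw 23.2 r 110.2 [ 605.9 -181.3   50.7] [-90.1   0.  -60.4] [-4.7 -1.9  0.7] 6.375
wrist
hook_tip []
lever_knob [([609.0, -184.0, 69.0], 0.71)]
gauge_knob [([607.0, -184.0, 71.0], 0.24)]
side
hook_tip []
lever_knob [([607.0, -183.0, 72.0], 0.65)]
gauge_knob [([545.0, -6.0, 122.0], 0.44), ([548.0, -90.0, 6.0], 0.37)]
scene
hook_tip [([604.0, 1.0, 44.0], 0.93), ([461.0, 387.0, 0.0], 0.59)]
lever_knob [([546.0, 1.0, 126.0], 0.69), ([606.0, -180.0, 69.0], 0.62)]
gauge_knob [([547.0, 4.0, 122.0], 0.59)]
```

apply_moves --increments '[[[-0.1,0,-1.34],[0,7,0],1.5],[[-0.1,0,-1.34],[0,7,0],1.5],[[-0.1,0,-1.34],[0,7,0],1.5],[[-0.1,0,-1.34],[0,7,0],1.5],[[-0.1,0,-1.34],[0,7,0],1.5]]'

```text
t: 7.6
eef_pos: [541.9, -196.3, 50.7]
tcp_rot: [-1.565, -0.005, -1.686]
ft_force: [3.0, -0.1, -3.3]
opening: 0.179
```

apply_moves --increments '[[[-0.1,0,-1.34],[0,7,0],1.5],[[-0.06,0,-0.96],[0,5,0],1.5],[[0,0,-0.3],[0,1.5,0],1.5],[[0,0,0],[0,0,0],1.5],[[0,0,0],[0,0,0],1.5]]'

```text
t: 8.22
eef_pos: [516.5, -191.4, 50.6]
tcp_rot: [-1.562, -0.005, -1.926]
ft_force: [-0.5, -0.1, -0.6]
opening: 0.184
```

```bash
python3 -c "
from h import *
lev()"
```

```text
lever deg by pos -24.7 by yaw -26.7 r 111.5 [ 516.5 -191.4   50.6] [ -89.5   -0.3 -110.3] [-0.5 -0.1 -0.6] 8.225
```

apply_moves --increments '[[[-0.1,0,1.34],[-0.4,-7,0],1.5],[[-0.1,0,1.34],[0,-7,0],1.5],[[-0.1,0,1.34],[0,-7,0],1.5],[[-0.1,0,1.34],[0,-7,0],1.5],[[-0.06,0,0.77],[0,-4,0],1.5]]'

```text
t: 8.85
eef_pos: [576.8, -193.1, 50.6]
tcp_rot: [-1.577, -0.001, -1.347]
ft_force: [-6.0, -1.5, 2.4]
opening: 0.188
```

apply_moves --increments '[[[-0.04,0,0.77],[0,-4,0],1.5],[[-0.04,0,0.58],[0,-3,0],1.5],[[-0.03,0,0.58],[0,-3,0],1.5],[[-0.02,0,0.4],[0,-2,0],1.5],[[0,0,0],[0,0,0],1.5]]'

```text
t: 9.48
eef_pos: [599.6, -184.6, 50.6]
tcp_rot: [-1.577, 0.002, -1.127]
ft_force: [-3.5, -0.8, 0.8]
opening: 0.186
```

```bash
python3 -c "
from h import *
lev()
for n in ['side','scene']:
  c,st=snap(n,n+'3.png');print(n);show(c,st,['hook_tip','lever_knob','gauge_knob'])
im=c['img'][150:260,170:320,::-1];cv2.imwrite('pics/crop3.png',cv2.resize(im,None,fx=5,fy=5,interpolation=2))"
```

```text
lever deg by pos 19.5 by yaw 19.0 r 110.2 [ 599.6 -184.6   50.6] [-90.4   0.1 -64.6] [-3.5 -0.8  0.8] 9.475
side
hook_tip [([568.0, 20.0, 42.0], 0.56)]
lever_knob [([598.0, -187.0, 68.0], 0.77), ([461.0, 384.0, -2.0], 0.68)]
gauge_knob [([545.0, 0.0, 123.0], 0.41)]
scene
hook_tip [([453.0, -31.0, 13.0], 0.71), ([561.0, 17.0, 41.0], 0.56)]
lever_knob [([602.0, -186.0, 71.0], 0.75)]
gauge_knob [([547.0, 1.0, 124.0], 0.59), ([451.0, -31.0, 13.0], 0.43)]
```

View pics/crop3.png

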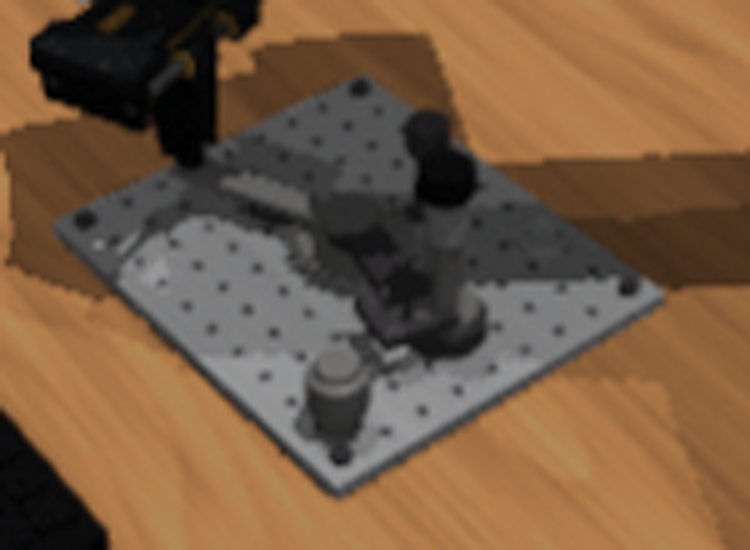

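apply_moves --increments '[[[-0.03,0,0.58],[0,-3,0],1.5],[[-0.03,0,0.58],[0,-3,0],1.5],[[-0.02,0,0.4],[0,-2,0],1.5],[[0,0,0],[0,0,0],1.5],[[-0.1,0,-1.34],[0.3,7,0],1.5]]'

```text
t: 10.5
eef_pos: [593.5, -186.6, 50.5]
tcp_rot: [-1.587, 0.008, -1.108]
ft_force: [-0.4, 9.6, -3.6]
opening: 0.187
```

apply_moves --increments '[[[-0.1,0,-1.34],[0,7,0],1.5],[[-0.1,0,-1.34],[0,7,0],1.5],[[-0.1,0,-1.34],[0,7,0],1.5],[[-0.1,0,-1.34],[0,7,0],1.5],[[-0.1,0,-1.34],[0,7,0],1.5]]'

```text
t: 11.12
eef_pos: [528.5, -193.6, 50.5]
tcp_rot: [-1.585, 0.0, -1.739]
ft_force: [-0.1, 5.2, -3.2]
opening: 0.186
```

```bash
python3 -c "
from h import *
lev()"
```

```text
lever deg by pos -18.4 by yaw -16.0 r 110.5 [ 528.5 -193.6   50.5] [-90.8   0.  -99.6] [-0.1  5.2 -3.2] 11.125
```

apply_moves --increments '[[[-0.1,0,0.77],[0.4,-4,0],1.5],[[-0.04,0,0.77],[0.4,-4,0],1.5],[[-0.04,0,0.77],[0,-4,0],1.5],[[-0.03,0,0.58],[0,-3,0],1.5],[[-0.03,0,0.58],[0,-3,0],1.5]]'

```text
t: 11.75
eef_pos: [562.4, -195.0, 50.5]
tcp_rot: [-1.573, -0.001, -1.417]
ft_force: [-1.8, -3.2, -0.2]
opening: 0.184
```

```bash
python3 -c "
from h import *
lev()
c,st=snap('scene');show(c,st,['hook_tip'])"
```

```text
lever deg by pos -0.7 by yaw 2.4 r 110.0 [ 562.4 -195.    50.5] [-90.1  -0.1 -81.2] [-1.8 -3.2 -0.2] 11.75
hook_tip [([542.0, 18.0, 45.0], 0.81)]
```

apply_moves --increments '[[[-0.03,0,0.5],[0,-2.6,0],1.5],[[-0.03,0,0.5],[0,-2.6,0],1.5],[[-0.03,0,0.5],[0,-2.6,0],1.5],[[-0.03,0,0.5],[0,-2.6,0],1.5],[[-0.02,0,0.5],[0,-2.6,0],1.5]]'

```text
t: 12.48
eef_pos: [577.4, -191.3, 50.4]
tcp_rot: [-1.59, 0.005, -1.191]
ft_force: [-24.9, -11.9, 9.6]
opening: 0.186
```

```bash
python3 -c "
from h import *
lev()
for n in ['side','scene']:
  c,st=snap(n,n+'4.png');show(c,st,['hook_tip'])
im=c['img'][150:260,170:320,::-1];cv2.imwrite('pics/crop4.png',cv2.resize(im,None,fx=5,fy=5,interpolation=2))"
```

```text
lever deg by pos 7.4 by yaw 15.4 r 108.9 [ 577.4 -191.3   50.4] [-91.1   0.3 -68.2] [-24.9 -11.9   9.6] 12.475
hook_tip [([551.0, -87.0, 14.0], 0.61), ([543.0, 18.0, 39.0], 0.54)]
hook_tip [([539.0, 19.0, 42.0], 0.8), ([452.0, -144.0, 11.0], 0.71)]
```

View pics/crop4.png

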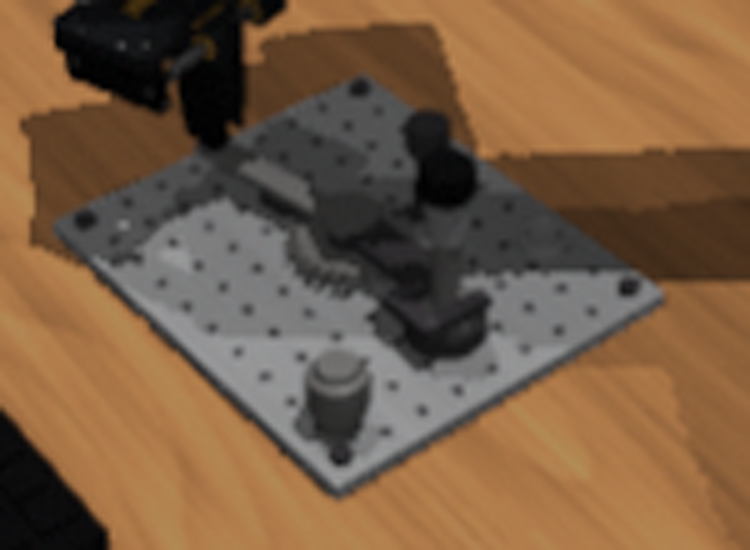

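apply_moves --increments '[[[0,0,-0.3],[0.5,2,0],1.5],[[0,0,-0.1],[0,1,0],1.5],[[0,0,0],[0,0,0],4.5],[[0,0,0],[0,0,0],4.5],[[0,0,0],[0,0,0],4.5]]'

```text
t: 13.3
eef_pos: [568.9, -192.8, 50.6]
tcp_rot: [-1.587, 0.008, -1.254]
ft_force: [-0.9, 0.2, -0.5]
opening: 0.437
```

apply_moves --increments '[[[0,-2,0],[0,0,0],4.5],[[0,-3,0],[0,0,0],4.5],[[0,-3,0],[0,0,0],5],[[0,-3,0],[0,0,0],5.5],[[0,-3,0],[0,0,0],5.5]]'

```text
t: 13.92
eef_pos: [572.2, -192.8, 192.8]
tcp_rot: [-1.588, 0.009, -1.255]
ft_force: [0.2, 0.3, 0.2]
opening: 0.572
```

```bash
python3 -c "
from h import *
lev()
plan([550,-60,180],-84,4)
c,st=snap('wrist');show(c,st,['hook_tip','lever_knob','gauge_knob'])"
```

```text
lever deg by pos 4.5 by yaw 11.7 r 109.2 [ 572.2 -192.8  192.8] [-91.    0.5 -71.9] [0.2 0.3 0.2] 13.925
at [ 572.2 -192.8  192.8] [-91.    0.5 -71.9] t 13.93
[-3.33, 0.32, 0.5] turn y 3.0
[-3.35, 0.32, 0.33] turn y 3.0
[-3.36, 0.32, 0.15] turn y 3.0
[-3.37, 0.32, -0.03] turn y 3.0
hook_tip []
lever_knob [([567.0, -197.0, 68.0], 0.91)]
gauge_knob []
```

apply_moves --increments '[[[-3.3,0.3,0.5],[0.5,3,-0.3],5.5],[[-3.4,0.3,0.3],[0.5,3,-0.2],5.5],[[-3.4,0.3,0.2],[0,3,0],5.5],[[-3.4,0.3,0],[0,3,0],5.5],[[0,0,0],[0,0,0],5.5]]'

```text
t: 14.75
eef_pos: [547.4, -54.9, 172.8]
tcp_rot: [-1.578, 0.003, -1.473]
ft_force: [0.7, -1.1, 0.2]
opening: 0.583
```

```bash
python3 -c "
from h import *
c,st=snap('wrist','w5.png');show(c,st,['hook_tip','gauge_knob','plate'])
c,_=snap('wrist');show(c,st,['gauge_knob'],nets.look_for)
plan([542.5,0,175],-84,2)"
```

```text
hook_tip [([541.0, 16.0, 48.0], 0.82)]
gauge_knob [([541.0, 0.0, 122.0], 0.86), ([541.0, 20.0, 45.0], 0.46)]
plate [([553.0, -85.0, 1.0], 0.98), ([634.0, 25.0, 12.0], 0.73)]
gauge_knob [([541.0, 3.0, 130.0], 0.85)]
at [548.4 -57.6 173.9] [-90.3   0.1 -84.6] t 15.05
[-2.89, -0.06, -0.02] turn y -0.3
[-2.89, -0.06, -0.01] turn y -0.3
```

View pics/w5.png

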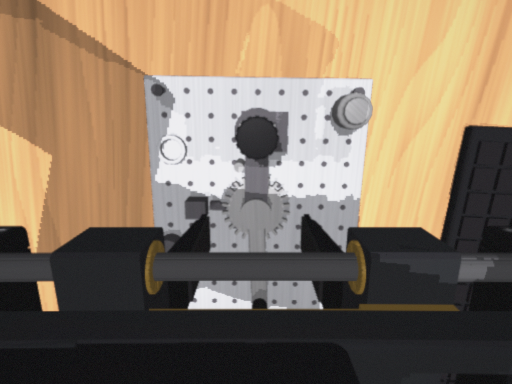

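apply_moves --increments '[[[-2.9,0,0],[0.2,0,0],5.5],[[-2.9,0,0],[0,0,0],5.5],[[0,0,0],[0,0,0],5.5],[[0,0,0],[0,0,0],5.5],[[0,0,0],[0,0,0],5.5]]'

```text
t: 15.68
eef_pos: [543.8, -2.6, 173.8]
tcp_rot: [-1.572, 0.001, -1.48]
ft_force: [0.5, 0.4, 0.7]
opening: 0.577
```

```bash
python3 -c "
from h import *
plan([542,0.5,105],-84,4)"
```

```text
at [543.8  -2.6 173.8] [-90.    0.1 -84.8] t 15.68
[-0.08, 1.72, -0.04] turn y -0.2
[-0.08, 1.72, -0.04] turn y -0.2
[-0.08, 1.72, -0.04] turn y -0.2
[-0.08, 1.72, -0.04] turn y -0.2
```

apply_moves --increments '[[[-0.1,1.7,-0.05],[0,0,0],5.5],[[-0.1,1.7,-0.05],[0,0,0],5.5],[[-0.1,1.7,-0.05],[0,0,0],5.5],[[0,1.7,0],[0,0,0],5.5],[[0,0,0],[0,0,0],5.5]]'

```text
t: 16.3
eef_pos: [543.0, -3.5, 104.3]
tcp_rot: [-1.57, 0.001, -1.484]
ft_force: [0.4, -0.1, -0.7]
opening: 0.584
```

```bash
python3 -c "
from h import *
plan([542,0.5,105],-84,1)
c,st=snap('side','side6.png')
im=c['img'][130:290,170:340,::-1];cv2.imwrite('pics/crop6.png',cv2.resize(im,None,fx=3.5,fy=3.5,interpolation=2))"
```

```text
at [543.   -3.5 104.3] [-90.   0. -85.] t 16.3
[-0.41, -0.07, -0.06] turn y -1.0
```

View pics/crop6.png

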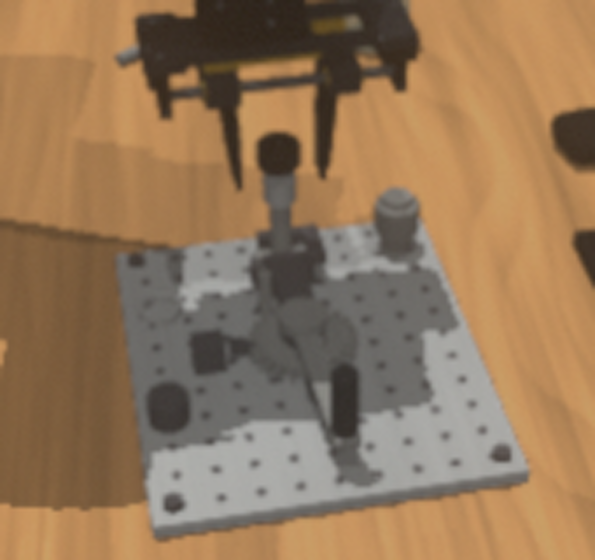

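apply_moves --increments '[[[-0.4,0,-0.05],[0,0,0],5.5],[[0,0,0],[0,0,0],4.0],[[0,0,0],[0,0,0],2.7],[[0,0,0],[0,0,0],2.7],[[0,0,0],[0,0,0],2.7]]'

```text
t: 16.98
eef_pos: [543.0, 0.3, 107.0]
tcp_rot: [-1.567, -0.0, -1.484]
ft_force: [-2.1, -0.9, -0.2]
opening: 0.312
```

apply_moves --increments '[[[0,0,0],[0,0,0],2.7],[[0,0,0],[0,0,0],2.7],[[0,0,0],[0,0,0],2.7],[[0,0,0],[0,0,0],2.7],[[0,0,0],[0,0,0],2.7]]'

```text
t: 17.6
eef_pos: [542.9, 0.3, 106.9]
tcp_rot: [-1.567, -0.0, -1.484]
ft_force: [-0.7, -1.0, 1.0]
opening: 0.312
```

apply_moves --increments '[[[0,-0.2,0],[0,0,0],2.7],[[0,-0.2,0],[0,0,0],2.7],[[0,-0.2,0],[0,0,0],2.7],[[0,0,0],[0,0,0],2.7],[[0,0,0],[0,0,0],2.7]]'

```text
t: 18.23
eef_pos: [542.9, 0.3, 112.6]
tcp_rot: [-1.567, -0.0, -1.484]
ft_force: [0.3, -0.1, -4.9]
opening: 0.308
```

```bash
python3 -c "
from h import *
lev()"
```

```text
lever deg by pos 179.3 by yaw -1.5 r 86.2 [5.429e+02 3.000e-01 1.126e+02] [-89.8  -0.  -85.1] [ 0.3 -0.1 -4.9] 18.225
```

apply_moves --increments '[[[0,-0.2,0],[0,0,0],2.7],[[0,-0.2,0],[0,0,0],2.7],[[0,-0.06,0],[0,0,0],2.7],[[0,0,0],[0,0,0],2.7],[[0,0,0],[0,0,0],2.7]]'

```text
t: 18.85
eef_pos: [542.9, 0.3, 116.7]
tcp_rot: [-1.568, 0.0, -1.485]
ft_force: [1.1, -0.9, -11.3]
opening: 0.307
```

```bash
python3 -c "
from h import *
lev()
c,st=snap('side','side7.png')
im=c['img'][130:240,190:320,::-1];cv2.imwrite('pics/crop7.png',cv2.resize(im,None,fx=5,fy=5,interpolation=2))"
```

```text
lever deg by pos 179.4 by yaw -1.5 r 86.2 [5.429e+02 3.000e-01 1.167e+02] [-89.8   0.  -85.1] [  1.1  -0.9 -11.3] 18.85
```

View pics/crop7.png

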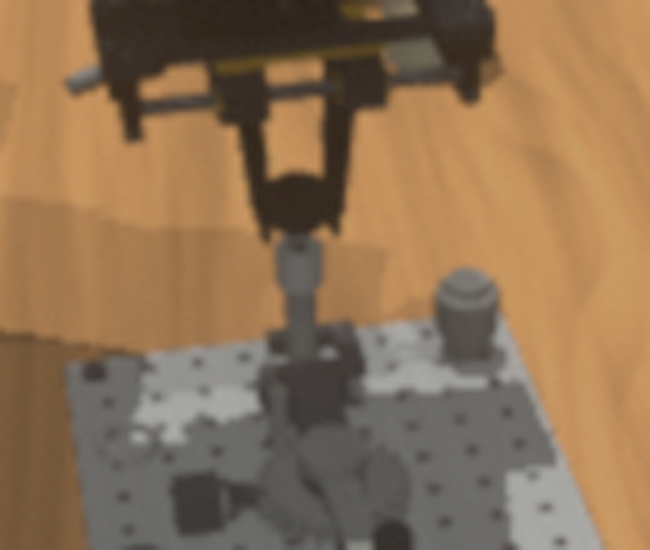

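apply_moves --increments '[[[0,0,0],[0,0,0],2.7],[[0,0,0],[0,0,0],2.7],[[0,0,0],[0,0,0],2.7],[[0,0,0],[0,0,0],2.7],[[0,0,0],[0,0,0],2.7]]'

```text
t: 19.52
eef_pos: [542.8, 0.3, 116.6]
tcp_rot: [-1.568, 0.0, -1.485]
ft_force: [1.7, -0.5, -8.9]
opening: 0.31
```

apply_moves --increments '[[[0,0,0],[0,0,0],2.7],[[0,0,0],[0,0,0],2.7],[[0,0,0],[0,0,0],2.7],[[0,0,0],[0,0,0],2.7],[[0,0,0],[0,0,0],2.7]]'

```text
t: 20.15
eef_pos: [542.8, 0.3, 116.6]
tcp_rot: [-1.568, 0.0, -1.485]
ft_force: [2.4, -0.6, -9.7]
opening: 0.309
```

apply_moves --increments '[[[0,0.2,0],[0,0,0],2.7],[[0,0.2,0],[0,0,0],2.7],[[0,0.2,0],[0,0,0],2.7],[[0,0.1,0],[0,0,0],2.7],[[0,0,0],[0,0,0],2.7]]'

```text
t: 20.78
eef_pos: [542.9, 0.3, 109.9]
tcp_rot: [-1.567, -0.0, -1.485]
ft_force: [0.6, -1.3, -4.1]
opening: 0.308
```

apply_moves --increments '[[[0,0.12,0],[0,0,0],2.7],[[0,0.12,0],[0,0,0],2.7],[[0,0.06,0],[0,0,0],2.7],[[0,0,0],[0,0,0],2.7],[[0,0,0],[0,0,0],2.7]]'

```text
t: 21.4
eef_pos: [542.9, 0.3, 107.4]
tcp_rot: [-1.567, -0.0, -1.484]
ft_force: [-2.1, -0.7, -0.3]
opening: 0.308
```

```bash
python3 -c "
from h import *
lev()"
```

```text
lever deg by pos 179.3 by yaw -1.5 r 86.2 [5.429e+02 3.000e-01 1.074e+02] [-89.8  -0.  -85.1] [-2.1 -0.7 -0.3] 21.4
```

apply_moves --increments '[[[0,0.06,0],[0,0,0],2.7],[[0,0,0],[0,0,0],2.7],[[0,0,0],[0,0,0],2.7],[[0,0,0],[0,0,0],2.7],[[0,0,0],[0,0,0],2.7]]'

```text
t: 22.02
eef_pos: [543.0, 0.3, 107.0]
tcp_rot: [-1.567, -0.0, -1.484]
ft_force: [-0.8, -0.9, -0.3]
opening: 0.31
```

apply_moves --increments '[[[0,0,0],[0,0,0],5.5],[[0,0,0],[0,0,0],5.5],[[0,0,0],[0,0,0],5.5],[[0,0,0],[0,0,0],5.5],[[0,-0.5,0],[0,0,0],5.5]]'

```text
t: 22.65
eef_pos: [543.3, 0.3, 112.0]
tcp_rot: [-1.566, -0.0, -1.484]
ft_force: [0.7, -0.6, 0.3]
opening: 0.576
```

apply_moves --increments '[[[0,-2,0],[0,0,0],5.5],[[0,-3,0],[0,0,0],5.5],[[0,-3,0],[0,0,0],5.5],[[0,-1,0],[0,0,0],5.5],[[0,0,0],[0,0,0],5.5]]'

```text
t: 23.28
eef_pos: [542.7, 0.3, 205.3]
tcp_rot: [-1.566, -0.0, -1.485]
ft_force: [-0.1, -0.0, -0.6]
opening: 0.578
```

```bash
python3 -c "
from h import *
lev()
c,st=snap('side','side8.png');show(c,st,['hook_tip','gauge_knob','lever_knob','objective','foot','ringnut'])
a=c['img'][130:290,170:340,::-1]
c,st=snap('scene');show(c,st,['hook_tip','gauge_knob','objective','foot','ringnut'])
cv2.imwrite('pics/crop8.png',cv2.resize(np.hstack([a,c['img'][120:280,160:330,::-1]]),None,fx=2.3,fy=2.3,interpolation=2))"
```

```text
lever deg by pos 179.5 by yaw -1.5 r 86.3 [5.427e+02 3.000e-01 2.053e+02] [-89.7  -0.  -85.1] [-0.1 -0.  -0.6] 23.275
hook_tip [([544.0, 13.0, 43.0], 0.55)]
gauge_knob [([543.0, -2.0, 123.0], 0.6)]
lever_knob [([567.0, -199.0, 72.0], 0.69)]
objective [([632.0, 25.0, 10.0], 0.69)]
foot [([454.0, -145.0, 13.0], 0.5)]
ringnut [([455.0, -33.0, 11.0], 0.62), ([540.0, 16.0, 44.0], 0.53)]
hook_tip [([539.0, 18.0, 42.0], 0.86)]
gauge_knob [([544.0, 1.0, 125.0], 0.71)]
objective []
foot [([451.0, -142.0, 10.0], 0.58)]
ringnut [([451.0, -28.0, 11.0], 0.6)]
```

View pics/crop8.png

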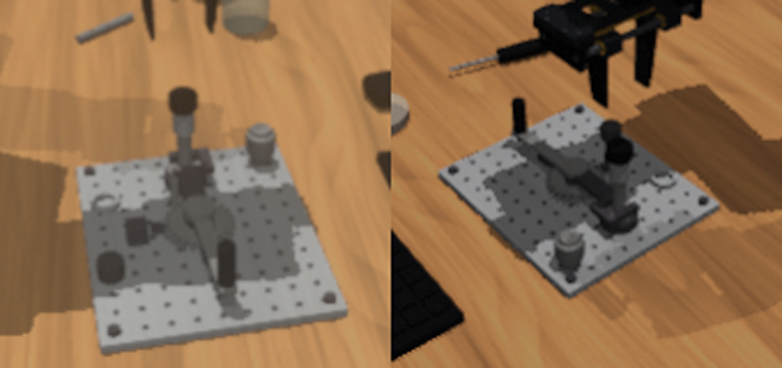

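The final picture shows the gripper clear of everything, the hook around the post, the gauge knob back down on its sleeve, and the objective, foot and ringnut where they stood. I'm handing in.

```bash
python3 -c "
from h import *
print(env.job_done())"
```

```text
the job is handed in; nothing more can be done
None
```

The job is done and handed in at about 23 s of the 64 s; the hand-in gave no verdict.

- **Ratchet:** I gripped the lever knob and worked it through three drive strokes. The lever then stopped solid at about 25 N. The hook tip measured about 90° from the plate's +x (1.57 rad). Then I eased the lever back a little and let go.
- **Gauge pull:** I gripped the gauge knob and raised it 9.7 mm, about 7.7 mm of gauge draw plus the 2 mm of post play. It read 9 to 11 N while held for over 1.2 s. I lowered it in small steps to about 0 N before opening the fingers.
- **Last checks:**
  - The hook tip is still in its home place: the scene camera put it at the same spot. The side camera was about 5 mm off, at low confidence.
  - The gauge knob is at its rest height, about 124 mm.
  - The objective, ringnut and foot are within about 5 mm of their first positions. The scene camera missed the objective, but the side camera found it.
  - I did not re-measure the driver, spare, flask or dish. The arm passed well above that side of the table.
  - The gripper is about 70 mm above everything and touches nothing.

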